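Close and lock the filter port of a scan head

ROBOT

A 7-joint arm with a two-finger parallel gripper is mounted at the origin on the work surface. World frame = base frame: x ahead of the robot, y to its left, z up, the work surface at z = 0. Lengths are in m, angles in rad, forces in N, time in s.
With the tool pointing down it reaches from about 0.4 to 0.85 m from the base axis. Payload 4.5 kg.
Tool frame: the origin (TCP) lies midway between the tips of the shut fingers; the grasp point (between the pads) lies 19 mm behind it; z points along the fingers, y is the line along which they close (so a half turn about z gives the same grasp; the last joint's range is limited). The gripper opens to 88 mm and grips with 3 to 60 N. Pads are 18 mm wide; open, the fingers measure 123 mm over their backs; the gripper's body (75 mm by 187 mm) begins 45 mm behind the grasp point.
Start: joints at [-1.085, 0.689, -0.195, 1.565, 0.157, 0.902, -0.215], TCP at [0.273, 0.562, 0.205] pointing down, gripper open.
Joint ranges: [-3.01, 3.01], [-0.46, 2.08], [-1.47, 1.51], [0.13, 2.56], [-1, 4.14], [0.04, 2.09], [-2.66, 2.66]. Speed limits (rad/s): [2.57, 2.57, 3.14, 3.14, 3.14, 3.14, 3.14].

INTERFACE

Orientations are given as a unit quaternion [x, y, z, w].
In Python, from plant import r, eyes, finish_job gives the robot as it stands. The module is installed in compiled form; this text tells all that it offers.
- The arm moves only by the tool move_arm, never from a script. Its argument "motion" is a list of rows, each a list of 7 numbers: the shift along the tool's x, y, z in mm, then the turn, a rotation vector about the tool's x, y, z in degrees, then the closure, from 0 (fully open) to 1 (shut). A call has 1 to 5 rows; each row is the pose to reach, as a shift and turn from the pose commanded when the call began, along the tool's axes at that moment; what a row does not reach only later rows make up. A row lasts 1/8 s, in which the tool goes at most 62.5 mm and 10.7 degrees, less where a joint would pass 70% of its speed; a pose out of reach is approached as far as the arm can. A call with a gripper value outside its range is refused whole. The fingers move at their own pace and stop on an object; "newtons" is the grip in N (left out, the last holds). Time passes only in rows, so rows that repeat a pose let the fingers close. It gives the time, the measured TCP pose, the force, the opening and the grip force at its end, in the units of the state.
- r.get_state(): the state, without advancing time (a new reading comes with each control period).
- eyes.snapshot(name): name is "side" or "top" or "wrist"; returns a dict with "frame" (480x640x3 uint8, red, green, blue), "z_map" (480x640 float32, m along the optical axis (not along the pixel's ray), 0 where there is no reading), "intrinsics" (3x3 intrinsics, pixels), "world_to_cam" (4x4, takes a point from world to camera coordinates). Camera axes: x right, y down, z forward; pixel columns grow to the right and rows downward; lengths in m; the calibration is good to about 2 mm. The wrist camera is an equidistant fisheye: a pixel r from the principal point sees the ray r / f radians off the axis. A picture is of the moment at which its call begins.
- finish_job(): hands the job in; it is judged then, once.
The state is a dict: "clock": time; "q": joint angles; "qd": joint speeds; "joint_torque": joint torques, N m; "tool_pos": TCP position; "eef_rot": TCP orientation; "contact_force": force on the tool from outside, world axes, zero at the start; "moment": the same for the moment, N m; "opening": opening from 0.0 (shut) to 1.0 (fully open); "finger_force": force on a finger pad.
Only numpy, scipy, OpenCV 4.12 (cv2) and the standard library are available. Lean on these libraries where they do the work, as an engineer would, in place of code of your own. Each camera call takes 0.05 s, during which the arm holds its last target. There are 200 camera calls.

TASK

Slide the cover on top of the black scan head gently home against its end bar so that it closes the filter port, then push its sprung wing-headed stud in and turn it clockwise, up to a quarter turn, until it locks in its notch, and let go. Work by feel: do not force the stud against the floor or the end of its socket (over about 20 N). Leave the loose things around the scan head where they are.

Things in the scene. Friction and masses are not known exactly. Their poses are not given: they have to be found in the camera images.
- housing: The scan head, fixed: a black box 200 (its x) by 340 (its y) by 100 mm high; origin at the centre of its underside, z up. On its flat top two rails along y, 109 mm over all and 9 mm high, carry the cover; a bar 12 mm high across their -y end stops it. A lens barrel sticks out of the -y end (to 290 mm from the origin); a 65 mm micrometer stands on top at x +75, y -145 mm.
- port (a point): Centre of the filter port, a 60 mm square pocket in the scan head's top with a green glass in it; at the height of the top, axes as the scan head's. The cover must close it.
- stud_grip (a point): Centre of the stud's wing; x along the wing, z up. The stud, carried by the cover, is a steel flange 36 mm across, 4 mm thick, with an upright aluminium wing 36 mm long, 10 mm thick (grip across this), 20 mm high. The point is 10 mm above the flange's top, 10 mm below the wing's top. At rest the flange's underside stands 27 mm over the cover. The cover can be dragged by the wing.
- stud_home (a point): Fixed on the scan head, axes as the scan head's: where the wing's centre is when the cover is home and the stud still out. At turn 0 the wing lies along this x axis.
- cover (a joint): Slide of the cover, a dark grey plate 90 by 155 by 5 mm, along the scan head's y, m: 0 is home against the end bar, positive is open towards +y. About 2 N of friction. The stud's lug enters its socket only with the cover within about 1 mm of home.
- plunger (a joint): How far the stud is pushed in (down), m; 0 is out. The spring resists with 4 N at 0 and 0.4 N more per mm. The lug is through its slot and free to turn 1.6 mm before it bottoms on a solid floor. The floor is met somewhere between 10.5 and 21.7 mm: the socket is set to a different depth on each unit and cannot be seen, so feel for it and keep near it while turning.
- stud (a joint): Turn of the stud, rad; 0 with the wing along the scan head's x, positive clockwise seen from above. Pushed in, it turns to an end wall, first felt between 0.98 and 1.43 (unseen, differs from unit to unit), firm (0.15 Nm) 0.03 to 0.07 further on. Let go there, it springs up about 3 mm into a notch and stays locked. Let go short of it, it does not rise so; let go at the start, it springs out.
- stop_bar (a point): Middle of the end bar's face that the cover's edge meets, 4 mm above the scan head's top; axes as the scan head's. The stud and its socket are solid steel; the lug bears no more than about 20 N, down or sideways, beyond the spring.
- objective (a point): A brass microscope objective, 30 mm across, 46 mm high, standing loose on the bench; point at its centre. Leave it alone.
- filter_cube (a point): A black 40 mm filter cube with an amber window, loose on the bench; point at its centre. Leave it alone.
- driver_grip (a point): A red-handled screwdriver, 160 mm, lying loose on the bench; point on its handle. Leave it alone.

How it is judged:
On the way, in this order (a step that is already met when the one before it is completed fails the run):
1. the cover is home (within 2 mm), the stud still out and not turned (value of joint cover below 0.002 m and value of joint stud below 0.3 rad and value of joint plunger below 0.006 m), for 0.05 s.
2. the stud is pushed in more than 8 mm, not yet turned (value of joint cover below 0.002 m and value of joint plunger above 0.008 m and value of joint stud below 0.3 rad), for 0.05 s.
At the end, for the whole second after the job is handed in: The cover is home (within 2 mm of the end bar); the stud is turned past 0.8 rad and still in by over 5 mm, its lug held up in the locking notch by the spring (over 2 N on the notch's roof), at rest (value of joint cover below 0.002 m and contact force between lug and roof above 2 N and value of joint stud above 0.8 rad and value of joint plunger above 0.005 m and velocity of joint stud below 0.05 rad/s); the robot touches nothing.
It fails at once if the stud is forced in its socket (over 20 N on its lug, from the socket's floor or cam, or from the end wall) (contact force between lug and socket above 20 N or contact force between lug and endwall above 20 N).
It fails at once if the cover is rammed against its end bar (over 40 N) (contact force between cover_edge and housing above 40 N).
It fails at once if a loose thing is moved by more than 20 mm (distance of any of objective, filter_cube, driver_grip from where it was at the start of the episode above 0.02 m).
It also fails if it takes over 72 s, if anything falls off the work surface, if the arm or the gripper's body presses on something with over 40 N, if the wrist force passes 120 N, or if a joint passes its speed limit or range.

## Working session

There is one attempt and no reset: what is moved stays moved. The work goes in short steps, Python scripts to look and compute and a tool call to move; the robot and the scene stay as the last step left them, time stands still between calls to the robot, and variables do not carry over. Pictures are saved under pics/ and viewed, at most 10 in all, crops included, and the job is handed in when it is done.

Besides the shell and the picture viewer there is one more tool, called as name([rows], argument=value, ...), one row to a line, values as JSON. move_arm: Moves the arm, as the interface text tells. Its arguments: {"type":"object","properties":{"motion":{"type":"array","items":{"type":"array","items":{"type":"number"}}},"newtons":{"type":"number"}},"required":["motion"]}

```bash
mkdir -p pics; cat > h.py <<'E'
import numpy as np, cv2
from plant import r, eyes, finish_job
def pts(s):
    """world point of each pixel (pinhole)"""
    K=s["intrinsics"];z=s["z_map"];v,u=np.mgrid[:480,:640]
    c=np.stack([(u-K[0,2])/K[0,0]*z,(v-K[1,2])/K[1,1]*z,z,np.ones_like(z)],-1)
    return (c@np.linalg.inv(s["world_to_cam"]).T)[...,:3]
def save(n,im): cv2.imwrite("pics/"+n,im[...,::-1])
E
python3 - <<'E'
from h import *
a=eyes.snapshot("top");b=eyes.snapshot("side")
np.savez("a.npz",**a);np.savez("b.npz",**b)
save("top.png",a["frame"]);save("side.png",b["frame"])
for s in(a,b):
    print(np.linalg.inv(s["world_to_cam"])[:3].round(3).tolist(), (s["z_map"]>0).mean())
print(r.get_state())
E
```

```text
[[0.015, -0.997, 0.069, 0.542], [-1.0, -0.016, -0.002, 0.042], [0.003, -0.069, -0.998, 1.019]] 0.996123046875
[[0.679, -0.436, 0.59, 0.086], [-0.734, -0.393, 0.554, -0.481], [-0.009, -0.809, -0.587, 0.653]] 0.9961165364583333
{'clock': 0.1, 'q': array([-1.08521806,  0.68990954, -0.19452066,  1.5662439 ,  0.1572789 ,
        0.90252653, -0.21510577]), 'qd': array([ 0.00064683, -0.00101272, -0.00077342, -0.00306914,  0.00081269,
        0.00031849,  0.00013523]), 'joint_torque': array([-3.55534183e-03, -5.28500783e+01, -1.27164647e+00, -1.53835881e+01,
       -5.25330368e-02,  2.01716786e-03,  4.94592041e-05]), 'tool_pos': array([0.27261413, 0.56170051, 0.20438339]), 'eef_rot': array([ 2.23944467e-01,  9.74601536e-01, -8.38293072e-04, -1.36010974e-04]), 'contact_force': array([0.43277483, 0.1429071 , 0.20953882]), 'moment': array([-0.036213  ,  0.01206738, -0.03834695]), 'finger_force': 0.0, 'opening': 0.9976588224342015}
```

View pics/top.png

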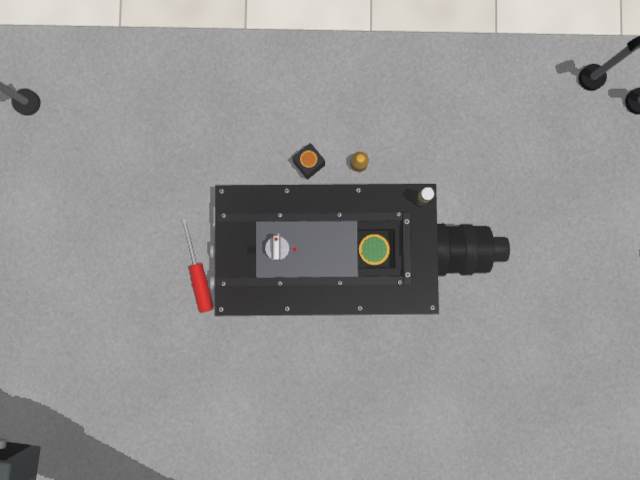

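View pics/side.png

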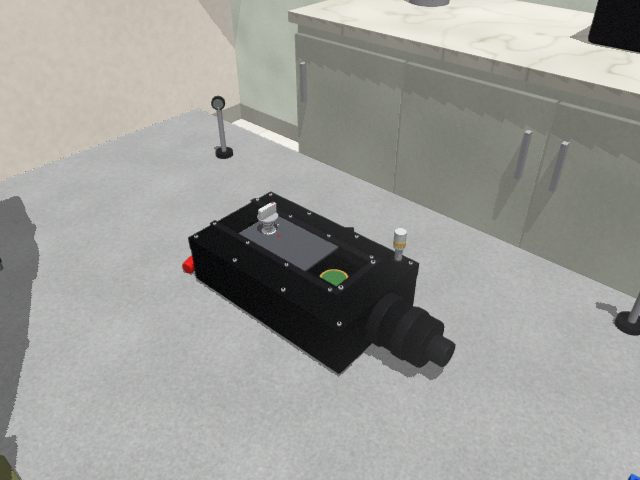

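The top view shows the scan head at cols 215–438, rows 184–315, with the lens barrel towards image right (world −y). The cover is at cols 256–358, the open port at (374,249), the end bar near col 405, and the stud wing at (277,247) along world x. The side view agrees. Next I'll measure these points.

```bash
python3 - <<'E'
from h import *
a=dict(np.load("a.npz"));P=pts(a);z=P[...,2];f=a["frame"].astype(int)
x,y=P[...,0],P[...,1]
def med(m,n):
    q=P[m];print(n,m.sum(),np.median(q,0).round(4),q.min(0).round(4),q.max(0).round(4))
v,u=np.mgrid[:480,:640]
box=(u>205)&(u<445)&(v>180)&(v<320)
top=box&(z>.09)&(z<.108)
c,s,ang=cv2.minAreaRect(np.argwhere(top)[:,::-1].astype(np.float32));print("rect",c,s,ang)
q=P[top][:,:2].astype(np.float32)*1000;print("world rect mm",cv2.minAreaRect(q))
med(top,"top")
cov=box&(f.min(-1)>65)&(f.max(-1)<110)&(u>240)&(u<370)&(v>215)&(v<285)&(z<.13)
med(cov,"cover");print(cv2.minAreaRect(P[cov][:,:2].astype(np.float32)*1000))
near=(abs(u-277)<25)&(abs(v-247)<25)
med(near&(z>.14)&(z<.156),"mid");w=near&(z>.152);med(w,"wing");print(cv2.minAreaRect(P[w][:,:2].astype(np.float32)*1000))
print(np.histogram(z[near],np.arange(.09,.18,.004)))
g=(f[...,1]>f[...,0]+20)&box;med(g,"glass")
print("row z profile", [(int(k),*P[235,k].round(3)) for k in range(355,442,3)])
E
```

```text
rect (329.5, 249.5) (131.0, 229.0) 90.0
world rect mm ((591.4382934570312, 28.329299926757812), (200.42959594726562, 353.08343505859375), 1.360938310623169)
top 23034 [0.5876 0.0407 0.1011] [ 0.4886 -0.1478  0.09  ] [0.6945 0.2071 0.108 ]
cover 739 [0.5506 0.0338 0.1078] [ 0.5371 -0.031   0.0717] [0.6412 0.1418 0.1145]
((589.332275390625, 55.47745132446289), (103.14402770996094, 171.59756469726562), 0.8605685234069824)
mid 68 [0.5866 0.1043 0.1547] [0.5715 0.0919 0.14  ] [0.6076 0.1241 0.156 ]
wing 178 [0.5885 0.1066 0.1568] [0.5425 0.042  0.1524] [0.6076 0.1116 1.0192]
((566.306396484375, 84.86787414550781), (94.01685333251953, 27.871843338012695), 44.394630432128906)
(array([   0,    2,   88,  642, 1166,   26,    0,    0,    0,    0,    2,
        172,  122,    1,    0,   11,  119,   41,    0,    0,    0,    0]), array([0.09 , 0.094, 0.098, 0.102, 0.106, 0.11 , 0.114, 0.118, 0.122,
       0.126, 0.13 , 0.134, 0.138, 0.142, 0.146, 0.15 , 0.154, 0.158,
       0.162, 0.166, 0.17 , 0.174, 0.178]))
glass 478 [ 0.5935 -0.0404  0.0806] [ 0.5425 -0.0592  0.075 ] [0.6124 0.042  1.0192]
row 
[... 1184 characters left out ...]
np.float64(0.614), np.float64(-0.09), np.float64(0.113)), (412, np.float64(0.615), np.float64(-0.097), np.float64(0.095)), (415, np.float64(0.615), np.float64(-0.101), np.float64(0.101)), (418, np.float64(0.615), np.float64(-0.106), np.float64(0.1)), (421, np.float64(0.615), np.float64(-0.111), np.float64(0.098)), (424, np.float64(0.615), np.float64(-0.115), np.float64(0.103)), (427, np.float64(0.615), np.float64(-0.12), np.float64(0.1)), (430, np.float64(0.615), np.float64(-0.124), np.float64(0.1)), (433, np.float64(0.615), np.float64(-0.129), np.float64(0.099)), (436, np.float64(0.616), np.float64(-0.134), np.float64(0.099)), (439, np.float64(0.616), np.float64(-0.139), np.float64(0.093))]
```

The sizes fit: wing top z≈0.157, wing at about (0.589, 0.107), cover travel ≈67 mm, housing yaw ≈1°. Moving to hover above the wing.

move_arm([
  [-48,-27,0,0,0,0,0],
  [-97,-54,0,0,0,0,0],
  [-145,-81,0,0,0,0,0],
  [-194,-108,0,0,0,0,0],
  [-242,-135,0,0,0,0,0],
], newtons=40)

```text
clock: 0.72
tool_pos: [0.4324, 0.3334, 0.2049]
eef_rot: [0.224, 0.975, -0.0, -0.0]
contact_force: [0.3, -0.6, -0.6]
opening: 0.997
finger_force: 0.0
```

move_arm([
  [-48,-27,0,0,0,-5.4,0],
  [-97,-54,0,0,0,-10.7,0],
  [-145,-81,0,0,0,-16,0],
  [-194,-108,0,0,0,-21.4,0],
  [-242,-135,0,0,0,-26.8,0],
])

```text
clock: 1.35
tool_pos: [0.5911, 0.1064, 0.2048]
eef_rot: [-0.009, 1.0, 0.0, -0.0]
contact_force: [1.3, 0.3, -0.2]
opening: 0.998
finger_force: 0.0
```

```bash
python3 - <<'E'
from h import *
from scipy.spatial.transform import Rotation as R
a=eyes.snapshot("wrist");np.savez("w.npz",**a);save("wrist.png",a["frame"])
b=eyes.snapshot("top");save("top2.png",b["frame"][150:350,180:480].repeat(2,0).repeat(2,1))
s=r.get_state();print(s["clock"],s["tool_pos"],R.from_quat(s["eef_rot"]).as_matrix().round(4),s["q"].round(2),s["contact_force"],s["moment"])
print(a["intrinsics"],np.linalg.inv(a["world_to_cam"]).round(4))
E
```

```text
1.45 [0.59384051 0.09879393 0.20401041] [[-1.     -0.005   0.0011]
 [-0.005   1.     -0.0054]
 [-0.0011 -0.0054 -1.    ]] [-0.03  0.68 -0.39  1.63  0.31  0.89  1.04] [-0.4945156   1.0676798  -0.22486944] [ 0.01824846 -0.01434232  0.00107358]
[[371.64829954   0.         323.50969044]
 [  0.         371.64829954 234.97405085]
 [  0.           0.           1.        ]] [[-1.870e-02  9.642e-01  2.645e-01  5.237e-01]
 [ 9.998e-01  1.800e-02  5.400e-03  1.050e-01]
 [ 4.000e-04  2.645e-01 -9.644e-01  3.849e-01]
 [ 0.000e+00  0.000e+00  0.000e+00  1.000e+00]]
```

View pics/wrist.png

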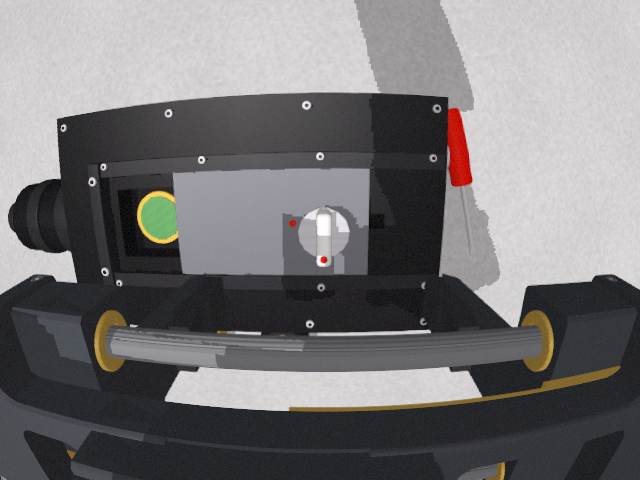

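The wrist view shows the wing upright at col ≈323, rows 208–266, with the flange around it. The port is at (160,217) and the end bar at col ≈95. I'll locate the wing by casting rays onto the plane of its top.

```bash
cat >> h.py <<'E'
def wray(s,uv):
    K=s["intrinsics"];d=(np.atleast_2d(uv).astype(float)-K[:2,2])/K[0,0];th=np.linalg.norm(d,axis=1,keepdims=True)
    c=np.hstack([d/np.maximum(th,1e-9)*np.sin(th),np.cos(th)]);T=np.linalg.inv(s["world_to_cam"]);return T[:3,3],c@T[:3,:3].T
def onplane(s,uv,z):
    o,d=wray(s,uv);return o+d*((z-o[2])/d[:,2])[:,None]
E
python3 - <<'E'
from h import *
a=dict(np.load("w.npz"));f=a["frame"].astype(int);v,u=np.mgrid[:480,:640]
# world z from depth along axis
uv=np.stack([u.ravel(),v.ravel()],1);o,d=wray(a,uv);ax=np.linalg.inv(a["world_to_cam"])[:3,2]
P=(o+d*(a["z_map"].ravel()/(d@ax))[:,None]).reshape(480,640,3)
near=(abs(u-323)<35)&(abs(v-235)<40);z=P[...,2]
m=near&(z>.150)&(z<.165)
n,l,st,c=cv2.connectedComponentsWithStats(m.astype(np.uint8));k=1+st[1:,4].argmax();m=l==k
print(m.sum(),np.median(P[m],0),np.percentile(P[m],[2,98],axis=0).round(4));
q=onplane(a,uv[m.ravel()],np.median(P[m][:,2]))[:,:2].astype(np.float32)*1000;print(cv2.minAreaRect(q))
fl=near&(z>.128)&(z<.146);q=P[fl];print("flange",np.median(q[:,2]),cv2.minEnclosingCircle(q[:,:2].astype(np.float32)*1000))
# housing screws along far edge for yaw
print(onplane(a,[[63,127],[437,108],[103,167],[433,158],[320,156]],.1).round(4))
# cover, bar
print("cover z",np.median(z[190:260,190:270]),"edges",onplane(a,[[173,173],[182,274],[369,168],[367,274]],.107).round(4))
print("barface row225",[(c,*P[225,c].round(3)) for c in range(84,124,3)])
E
```

```text
847 [0.58879723 0.10627629 0.1569624 ] [[0.5727 0.1014 0.1538]
 [0.6063 0.1112 0.1586]]
((589.2272338867188, 106.3707046508789), (35.9238166809082, 9.742952346801758), 0.7586237788200378)
flange 0.13743234448292996 ((589.8416137695312, 106.10639190673828), 18.08698081970215)
[[ 0.5051 -0.1305  0.1   ]
 [ 0.4979  0.1928  0.1   ]
 [ 0.5444 -0.0854  0.1   ]
 [ 0.5376  0.1913  0.1   ]
 [ 0.5395  0.1027  0.1   ]]
cover z 0.10643067173768667 edges [[ 0.5513 -0.0133  0.107 ]
 [ 0.6363 -0.0122  0.107 ]
 [ 0.5472  0.1397  0.107 ]
 [ 0.6318  0.1421  0.107 ]]
barface row225 [(84, np.float64(0.596), np.float64(-0.113), np.float64(0.101)), (87, np.float64(0.596), np.float64(-0.11), np.float64(0.1)), (90, np.float64(0.596), np.float64(-0.106), np.float64(0.1)), (93, np.float64(0.596), np.float64(-0.103), np.float64(0.1)), (96, np.float64(0.593), np.float64(-0.091), np.float64(0.111)), (99, np.float64(0.593), np.float64(-0.087), np.float64(0.112)), (102, np.float64(0.593), np.float64(-0.083), np.float64(0.113)), (105, np.float64(0.593), np.float64(-0.081), np.float64(0.111)), (108, np.float64(0.595), np.float64(-0.082), np.float64(0.106)), (111, np.float64(0.596), np.float64(-0.082), np.float64(0.101)), (114, np.float64(0.596), np.float64(-0.079), np.float64(0.1)), (117, np.float64(0.596), np.float64(-0.076), np.float64(0.099)), (120, np.float64(0.596), np.float64(-0.072), np.float64(0.101)), (123, np.float64(0.597), np.float64(-0.071), np.float64(0.097))]
```

move_arm([
  [0,0,10,0,0,-1,0],
  [0,0,20,0,0,-1.5,0],
  [0,0,20,0,0,-1.5,0],
  [0,0,20,0,0,-1.5,0],
])

```text
clock: 1.95
tool_pos: [0.5901, 0.1091, 0.1851]
eef_rot: [-0.022, 1.0, 0.0, -0.0]
contact_force: [0.1, 0.1, -0.2]
opening: 1.002
finger_force: 0.0
```

```bash
python3 - <<'E'
from h import *
from scipy.spatial.transform import Rotation as R
s=r.get_state();print(s["clock"],s["tool_pos"],R.from_quat(s["eef_rot"]).as_matrix().round(4),s["qd"].round(3),s["contact_force"],s["moment"])
E
```

```text
1.95 [0.59007064 0.10912792 0.185122  ] [[-9.99e-01 -4.37e-02 -2.00e-04]
 [-4.37e-02  9.99e-01  2.00e-04]
 [ 2.00e-04  2.00e-04 -1.00e+00]] [ 0.006 -0.007  0.002 -0.008  0.     0.001 -0.002] [ 0.08871912  0.1052973  -0.2083616 ] [ 0.12917164 -0.0223276  -0.06532427]
```

move_arm([
  [0.5,-1.3,12,0,0,0.6,0],
  [1,-2.7,25,0,0,1.2,0],
  [1,-2.7,37,0,0,1.2,0],
  [1,-2.7,45,0,0,1.2,0],
  [1,-2.7,45,0,0,1.2,0],
])

```text
clock: 2.58
tool_pos: [0.5891, 0.1053, 0.1393]
eef_rot: [-0.011, 1.0, -0.0, -0.001]
contact_force: [-0.4, -1.3, -0.7]
opening: 1.005
finger_force: 0.0
```

move_arm([
  [0,0,0,0,0,0,0],
  [0,0,0,0,0,0,0.6],
  [0,0,0,0,0,0,0.9],
  [0,0,0,0,0,0,1],
  [0,0,0,0,0,0,1],
], newtons=30)

```text
clock: 3.2
tool_pos: [0.5895, 0.1054, 0.1402]
eef_rot: [-0.011, 1.0, 0.0, 0.0]
contact_force: [-0.2, -0.9, -0.2]
opening: 0.569
finger_force: 0.0
```

move_arm([
  [0,0,0,0,0,0,1],
  [0,0,0,0,0,0,1],
  [0,0,0,0,0,0,1],
])

```text
clock: 3.58
tool_pos: [0.5895, 0.1054, 0.1401]
eef_rot: [-0.011, 1.0, 0.0, -0.0]
contact_force: [0.1, 0.4, 0.5]
opening: 0.233
finger_force: 0.0
```

move_arm([
  [0,0,0,0,0,0,1],
  [0,0,0,0,0,0,1],
  [0,0,0,0,0,0,1],
  [0,0,0,0,0,0,1],
])

```text
clock: 4.08
tool_pos: [0.5896, 0.1054, 0.1401]
eef_rot: [-0.011, 1.0, 0.0, 0.0]
contact_force: [0.1, 0.6, -0.2]
opening: 0.002
finger_force: 0.0
```

The fingers closed on nothing, so I'll look.

```bash
python3 - <<'E'
from h import *
a=eyes.snapshot("wrist");b=eyes.snapshot("side")
im=np.hstack([a["frame"][120:420,120:520],cv2.resize(b["frame"][150:300,180:380],(400,300))]);save("c1.png",im)
E
```

```text
(no output)
```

View pics/c1.png

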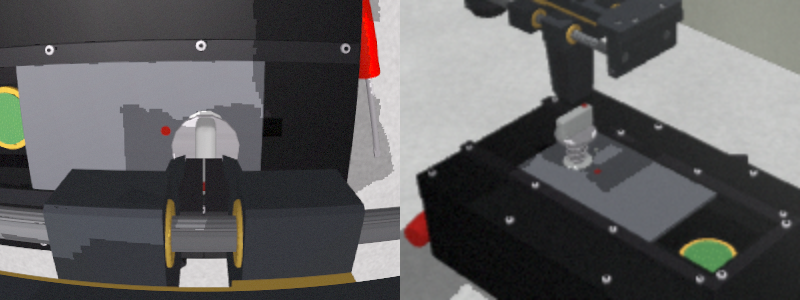

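Left: the shut fingers seem to stand past or above the near end of the wing. Right: the fingertip is at crop (570,100), just above and behind the wing. I'll check the tip against the projected TCP.

```bash
python3 - <<'E'
from h import *
s=r.get_state();print(s["tool_pos"],s["opening"],s["contact_force"])
b=eyes.snapshot("side");P=pts(b)
def pr(p):
    c=b["world_to_cam"]@np.r_[p,1];k=b["intrinsics"]@c[:3];k=k[:2]/k[2];return k.round(1),((k-[180,150])*2+[400,0]).round(0)
print("tcp",pr(s["tool_pos"]),"wing",pr([.5892,.1064,.147]),"wingtop",pr([.5892,.1064,.157]))
for v in range(180,212,2): print(v,[P[v,u].round(3).tolist() for u in (262,266,270)])
E
```

```text
[0.58953889 0.10534456 0.1401183 ] 0.005163235856911912 [-0.20804752 -0.28463574  0.48688582]
tcp (array([267.9, 214. ]), array([576., 128.])) wing (array([267.1, 210.4]), array([574., 121.])) wingtop (array([266.7, 205.4]), array([573., 111.]))
180 [[0.58, 0.103, 0.212], [0.578, 0.09, 0.217], [0.584, 0.088, 0.215]]
182 [[0.579, 0.101, 0.209], [0.579, 0.092, 0.213], [0.585, 0.089, 0.211]]
184 [[0.579, 0.102, 0.205], [0.577, 0.09, 0.211], [0.585, 0.089, 0.208]]
186 [[0.579, 0.102, 0.201], [0.579, 0.092, 0.205], [0.586, 0.091, 0.203]]
188 [[0.58, 0.104, 0.196], [0.578, 0.092, 0.202], [0.585, 0.09, 0.2]]
190 [[0.579, 0.103, 0.193], [0.577, 0.091, 0.199], [0.585, 0.091, 0.195]]
192 [[0.58, 0.105, 0.188], [0.579, 0.094, 0.193], [0.584, 0.089, 0.193]]
194 [[0.58, 0.105, 0.184], [0.578, 0.093, 0.19], [0.584, 0.09, 0.188]]
196 [[0.581, 0.107, 0.179], [0.578, 0.093, 0.187], [0.586, 0.092, 0.183]]
198 [[0.58, 0.106, 0.176], [0.578, 0.094, 0.182], [0.586, 0.093, 0.179]]
200 [[0.655, 0.196, 0.099], [0.578, 0.094, 0.178], [0.665, 0.184, 0.099]]
202 [[0.639, 0.177, 0.11], [0.653, 0.182, 0.102], [0.6, 0.11, 0.157]]
204 [[0.635, 0.173, 0.109], [0.64, 0.167, 0.11], [0.595, 0.104, 0.158]]
206 [[0.63, 0.168, 0.109], [0.587, 0.106, 0.157], [0.593, 0.102, 0.156]]
208 [[0.578, 0.106, 0.157], [0.582, 0.1, 0.158], [0.593, 0.103, 0.151]]
210 [[0.576, 0.104, 0.155], [0.584, 0.103, 0.152], [0.591, 0.101, 0.149]]
```

The real fingertips are about 36 mm above the reported TCP. The side depth puts the tip end at z≈0.176, while the state says 0.140. The wing height agrees with the given sizes, so I trust the cameras. I'll reopen part way, lower in steps, and check the tip height by camera.

move_arm([
  [0,0,0,0,0,0,0.7],
  [0,0,0,0,0,0,0.7],
  [0,0,0,0,0,0,0.7],
  [0,0,0,0,0,0,0.7],
])

```text
clock: 4.72
tool_pos: [0.5896, 0.1054, 0.1401]
eef_rot: [-0.011, 1.0, 0.0, 0.0]
contact_force: [-0.0, 0.4, 0.9]
opening: 0.301
finger_force: 0.0
```

move_arm([
  [0,1,8,0,0,0,0.7],
  [0,1,16,0,0,0,0.7],
  [0,1,24,0,0,0,0.7],
  [0,1,24,0,0,0,0.7],
])

```text
clock: 5.22
tool_pos: [0.5888, 0.1062, 0.1151]
eef_rot: [-0.011, 1.0, -0.0, -0.001]
contact_force: [0.5, -0.5, 1.0]
opening: 0.299
finger_force: 0.0
```

```bash
python3 - <<'E'
from h import *
s=r.get_state();print(s["clock"],s["tool_pos"],s["opening"],s["contact_force"])
b=eyes.snapshot("side");P=pts(b);w=eyes.snapshot("wrist")
im=np.hstack([w["frame"][120:420,120:520],cv2.resize(b["frame"][150:300,180:380],(400,300))]);save("c2.png",im)
for u in range(250,288,3): 
    q=P[190:225,u];m=(q[:,0]<.6)&(q[:,1]<.14)&(q[:,2]>.135);print(u,[(190+i,*q[i].round(3)) for i in np.where(m)[0][-10::3]])
E
```

```text
5.225 [0.58884537 0.10616675 0.11512021] 0.29921043339815845 [ 0.5207813  -0.50107315  1.03770228]
250 [(np.int64(190), np.float64(0.578), np.float64(0.133), np.float64(0.181)), (np.int64(193), np.float64(0.578), np.float64(0.134), np.float64(0.175)), (np.int64(196), np.float64(0.577), np.float64(0.133), np.float64(0.17)), (np.int64(212), np.float64(0.086), np.float64(-0.481), np.float64(0.653))]
253 [(np.int64(198), np.float64(0.577), np.float64(0.126), np.float64(0.169)), (np.int64(201), np.float64(0.578), np.float64(0.128), np.float64(0.162)), (np.int64(204), np.float64(0.577), np.float64(0.127), np.float64(0.157)), (np.int64(207), np.float64(0.578), np.float64(0.129), np.float64(0.15))]
256 [(np.int64(199), np.float64(0.578), np.float64(0.119), np.float64(0.17)), (np.int64(202), np.float64(0.579), np.float64(0.122), np.float64(0.162)), (np.int64(205), np.float64(0.579), np.float64(0.122), np.float64(0.156)), (np.int64(208), np.float64(0.578), np.float64(0.121), np.float64(0.151))]
259 [(np.int64(211), np.float64(0.571), np.float64(0.106), np.float64(0.155)), (np.int64(214), np.fl
[... 1977 characters left out ...]
 np.float64(0.136))]
280 [(np.int64(202), np.float64(0.594), np.float64(0.078), np.float64(0.174)), (np.int64(205), np.float64(0.594), np.float64(0.079), np.float64(0.167)), (np.int64(208), np.float64(0.593), np.float64(0.078), np.float64(0.162)), (np.int64(211), np.float64(0.594), np.float64(0.079), np.float64(0.156))]
283 [(np.int64(190), np.float64(0.554), np.float64(0.026), np.float64(0.235))]
286 [(np.int64(193), np.float64(0.556), np.float64(0.022), np.float64(0.232)), (np.int64(196), np.float64(0.557), np.float64(0.023), np.float64(0.225)), (np.int64(199), np.float64(0.556), np.float64(0.023), np.float64(0.22)), (np.int64(202), np.float64(0.555), np.float64(0.022), np.float64(0.216))]
```

View pics/c2.png

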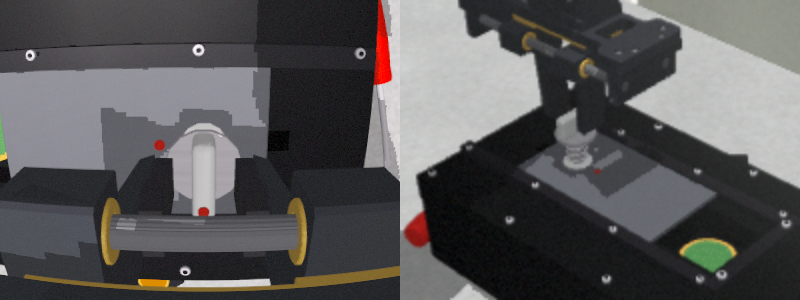

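The open fingers straddle the wing (wing at crop (203,175), fingers either side), with tips at z≈0.149. I'll lower 9 mm more and close.

move_arm([
  [0,0,4,0,0,0,0.7],
  [0,0,7,0,0,0,0.7],
  [0,0,9,0,0,0,0.7],
  [0,0,9,0,0,0,0.7],
])

```text
clock: 5.82
tool_pos: [0.5894, 0.1063, 0.1069]
eef_rot: [-0.011, 1.0, -0.0, -0.0]
contact_force: [0.3, 0.8, -0.2]
opening: 0.301
finger_force: 0.0
```

move_arm([
  [0,0,0,0,0,0,1],
  [0,0,0,0,0,0,1],
  [0,0,0,0,0,0,1],
  [0,0,0,0,0,0,1],
  [0,0,0,0,0,0,1],
], newtons=40)

```text
clock: 6.45
tool_pos: [0.5896, 0.1063, 0.1072]
eef_rot: [-0.011, 1.0, -0.0, 0.0]
contact_force: [0.2, 0.6, 1.6]
opening: 0.109
finger_force: 40.0
```

Gripped: 9.6 mm, 40 N. Now dragging the cover towards the end bar.

move_arm([
  [0,-8,0,0,0,0,1],
  [0,-20,0,0,0,0,1],
  [0,-32,0,0,0,0,1],
  [0,-44,0,0,0,0,1],
  [0,-52,0,0,0,0,1],
])

```text
clock: 7.08
tool_pos: [0.5908, 0.0529, 0.1072]
eef_rot: [-0.01, 1.0, -0.0, 0.0]
contact_force: [-0.7, 1.5, 1.3]
opening: 0.108
finger_force: 40.0
```

move_arm([
  [0,-3,0,0,0,0,1],
  [0,-6,0,0,0,0,1],
  [0,-8,0,0,0,0,1],
  [0,-9,0,0,0,0,1],
  [0,-10,0,0,0,0,1],
])

```text
clock: 7.7
tool_pos: [0.591, 0.0446, 0.1072]
eef_rot: [-0.011, 1.0, 0.0, 0.0]
contact_force: [0.2, 2.0, 1.7]
opening: 0.109
finger_force: 40.0
```

move_arm([
  [0,-0.5,0,0,0,0,1],
  [0,-1,0,0,0,0,1],
  [0,-1.5,0,0,0,0,1],
  [0,-2,0,0,0,0,1],
])

```text
clock: 8.2
tool_pos: [0.591, 0.0424, 0.1072]
eef_rot: [-0.011, 1.0, 0.0, 0.0]
contact_force: [1.2, 2.4, 2.1]
opening: 0.109
finger_force: 40.0
```

move_arm([
  [0,-0.5,0,0,0,0,1],
  [0,-1,0,0,0,0,1],
  [0,-1.5,0,0,0,0,1],
  [0,-1.5,0,0,0,0,1],
])

```text
clock: 8.7
tool_pos: [0.5911, 0.0408, 0.1072]
eef_rot: [-0.011, 1.0, -0.0, 0.0]
contact_force: [2.2, 1.9, 3.4]
opening: 0.106
finger_force: 40.0
```

move_arm([
  [0,-0.5,0,0,0,0,1],
  [0,-1,0,0,0,0,1],
  [0,-1,0,0,0,0,1],
])

```text
clock: 9.07
tool_pos: [0.5911, 0.0398, 0.1072]
eef_rot: [-0.011, 1.0, 0.0, 0.0]
contact_force: [2.2, 1.4, 3.2]
opening: 0.105
finger_force: 40.0
```

move_arm([
  [0,-0.5,0,0,0,0,1],
  [0,-1,0,0,0,0,1],
  [0,-1,0,0,0,0,1],
])

```text
clock: 9.45
tool_pos: [0.5911, 0.0388, 0.1072]
eef_rot: [-0.011, 1.0, 0.0, 0.0]
contact_force: [2.2, 2.1, 2.6]
opening: 0.106
finger_force: 40.0
```

move_arm([
  [0,-0.5,0,0,0,0,1],
  [0,-1,0,0,0,0,1],
  [0,-1,0,0,0,0,1],
])

```text
clock: 9.82
tool_pos: [0.5911, 0.0386, 0.1072]
eef_rot: [-0.011, 1.0, 0.001, 0.0]
contact_force: [2.4, 3.2, 1.8]
opening: 0.109
finger_force: 40.0
```

move_arm([
  [0,-0.5,0,0,0,0,1],
  [0,-1,0,0,0,0,1],
  [0,-1,0,0,0,0,1],
])

```text
clock: 10.2
tool_pos: [0.5911, 0.0386, 0.1072]
eef_rot: [-0.011, 1.0, 0.001, 0.0]
contact_force: [2.2, 5.3, 1.9]
opening: 0.106
finger_force: 40.0
```

move_arm([
  [0,-0.5,0,0,0,0,1],
  [0,-0.5,0,0,0,0,1],
  [0,-0.5,0,0,0,0,1],
])

```text
clock: 10.58
tool_pos: [0.5911, 0.0385, 0.1072]
eef_rot: [-0.011, 1.0, 0.001, 0.0]
contact_force: [1.8, 6.7, 2.1]
opening: 0.115
finger_force: 40.0
```

The stop is at y=0.0385: 67.8 mm travel, force rising to 6.7 N. I'll ease the preload a little, then push the stud in step by step.

move_arm([
  [-0.5,0.5,0,0,0,0,1],
  [-1,1,1.5,0,0,0,1],
  [-1,1,3,0,0,0,1],
  [-1,1,4,0,0,0,1],
  [-1,1,4,0,0,0,1],
], newtons=50)

```text
clock: 11.2
tool_pos: [0.5912, 0.0386, 0.1031]
eef_rot: [-0.011, 1.0, 0.001, -0.001]
contact_force: [-0.7, 6.4, 5.3]
opening: 0.108
finger_force: 50.0
```

move_arm([
  [0,0,1,0,0,0,1],
  [0,0,2,0,0,0,1],
  [0,0,3,0,0,0,1],
  [0,0,3,0,0,0,1],
])

```text
clock: 11.7
tool_pos: [0.5912, 0.0386, 0.1002]
eef_rot: [-0.011, 1.0, 0.001, -0.001]
contact_force: [-0.8, 4.2, 6.9]
opening: 0.107
finger_force: 50.0
```

The force matches the spring (about 7 mm in, 6.9 N). From about 10 mm I'll feel for the floor in small steps.

move_arm([
  [0,0,1,0,0,0,1],
  [0,0,2,0,0,0,1],
  [0,0,3,0,0,0,1],
  [0,0,3,0,0,0,1],
])

```text
clock: 12.2
tool_pos: [0.5912, 0.0386, 0.0974]
eef_rot: [-0.011, 1.0, 0.001, -0.001]
contact_force: [-0.9, 5.8, 6.2]
opening: 0.108
finger_force: 50.0
```

move_arm([
  [0,0,0.4,0,0,0,1],
  [0,0,0.8,0,0,0,1],
  [0,0,0.8,0,0,0,1],
])

```text
clock: 12.58
tool_pos: [0.5912, 0.0386, 0.0967]
eef_rot: [-0.011, 1.0, 0.001, -0.0]
contact_force: [-0.6, 5.3, 6.9]
opening: 0.111
finger_force: 50.0
```

move_arm([
  [0,0,0.4,0,0,0,1],
  [0,0,0.8,0,0,0,1],
  [0,0,0.8,0,0,0,1],
])

```text
clock: 12.95
tool_pos: [0.5912, 0.0385, 0.0959]
eef_rot: [-0.011, 1.0, 0.001, -0.0]
contact_force: [0.7, 5.1, 8.1]
opening: 0.109
finger_force: 50.0
```

move_arm([
  [0,0,0.4,0,0,0,1],
  [0,0,0.8,0,0,0,1],
  [0,0,0.8,0,0,0,1],
])

```text
clock: 13.32
tool_pos: [0.5913, 0.0386, 0.0952]
eef_rot: [-0.011, 1.0, 0.001, -0.0]
contact_force: [-1.2, 5.3, 8.0]
opening: 0.109
finger_force: 50.0
```

move_arm([
  [0,0,0.4,0,0,0,1],
  [0,0,0.8,0,0,0,1],
  [0,0,0.8,0,0,0,1],
])

```text
clock: 13.7
tool_pos: [0.5913, 0.0386, 0.0944]
eef_rot: [-0.011, 1.0, 0.001, -0.0]
contact_force: [-1.6, 4.8, 8.2]
opening: 0.11
finger_force: 50.0
```

move_arm([
  [0,0,0.4,0,0,0,1],
  [0,0,0.8,0,0,0,1],
  [0,0,0.8,0,0,0,1],
])

```text
clock: 14.08
tool_pos: [0.5913, 0.0386, 0.0936]
eef_rot: [-0.011, 1.0, 0.001, -0.0]
contact_force: [-1.7, 5.1, 9.2]
opening: 0.111
finger_force: 50.0
```

move_arm([
  [0.3,0,0.4,0,0,0,1],
  [0.5,0,0.8,0,0,0,1],
  [0.5,0,0.8,0,0,0,1],
])

```text
clock: 14.45
tool_pos: [0.5912, 0.0386, 0.093]
eef_rot: [-0.011, 1.0, 0.001, 0.0]
contact_force: [0.0, 4.4, 8.6]
opening: 0.106
finger_force: 50.0
```

move_arm([
  [0,0,0.4,0,0,0,1],
  [0,0,0.8,0,0,0,1],
  [0,0,0.8,0,0,0,1],
])

```text
clock: 14.82
tool_pos: [0.5912, 0.0386, 0.0922]
eef_rot: [-0.011, 1.0, 0.001, 0.0]
contact_force: [-0.7, 5.8, 9.3]
opening: 0.107
finger_force: 50.0
```

move_arm([
  [0,0,0.4,0,0,0,1],
  [0,0,0.8,0,0,0,1],
  [0,0,0.8,0,0,0,1],
])

```text
clock: 15.2
tool_pos: [0.5913, 0.0386, 0.0915]
eef_rot: [-0.011, 1.0, 0.001, 0.0]
contact_force: [-1.7, 4.0, 9.9]
opening: 0.109
finger_force: 50.0
```

move_arm([
  [0.3,0,0.4,0,0,0,1],
  [0.5,0,0.8,0,0,0,1],
  [0.5,0,0.8,0,0,0,1],
])

```text
clock: 15.58
tool_pos: [0.5912, 0.0386, 0.0908]
eef_rot: [-0.011, 1.0, 0.001, 0.001]
contact_force: [-0.6, 4.8, 10.1]
opening: 0.109
finger_force: 50.0
```

move_arm([
  [0,0,0.4,0,0,0,1],
  [0,0,0.8,0,0,0,1],
  [0,0,0.8,0,0,0,1],
])

```text
clock: 15.95
tool_pos: [0.5912, 0.0386, 0.0901]
eef_rot: [-0.011, 1.0, 0.001, 0.001]
contact_force: [1.2, 5.1, 9.9]
opening: 0.11
finger_force: 50.0
```

move_arm([
  [0,0,0.4,0,0,0,1],
  [0,0,0.8,0,0,0,1],
  [0,0,0.8,0,0,0,1],
])

```text
clock: 16.32
tool_pos: [0.5912, 0.0386, 0.0893]
eef_rot: [-0.011, 1.0, 0.001, 0.001]
contact_force: [-1.3, 5.9, 9.4]
opening: 0.104
finger_force: 50.0
```

move_arm([
  [0,0,0.4,0,0,0,1],
  [0,0,0.8,0,0,0,1],
  [0,0,0.8,0,0,0,1],
])

```text
clock: 16.7
tool_pos: [0.5913, 0.0386, 0.0886]
eef_rot: [-0.011, 1.0, 0.001, 0.001]
contact_force: [-0.4, 5.4, 11.2]
opening: 0.102
finger_force: 50.0
```

move_arm([
  [0,0,0.4,0,0,0,1],
  [0,0,0.8,0,0,0,1],
  [0,0,0.8,0,0,0,1],
])

```text
clock: 17.08
tool_pos: [0.5912, 0.0386, 0.0878]
eef_rot: [-0.011, 1.0, 0.001, 0.001]
contact_force: [-0.0, 4.9, 10.6]
opening: 0.113
finger_force: 50.0
```

```bash
python3 - <<'E'
from h import *
b=eyes.snapshot("side");P=pts(b);s=r.get_state();print(s["tool_pos"],s["contact_force"],s["moment"])
b0=dict(np.load("b.npz"));save("c3.png",np.hstack([cv2.resize(b["frame"][180:270,240:360],(480,360))]))
E
```

```text
[0.59123444 0.03862119 0.08779138] [-0.27117078  4.24774791 11.28876413] [ 1.20772054  0.10719607 -0.01385289]
```

View pics/c3.png

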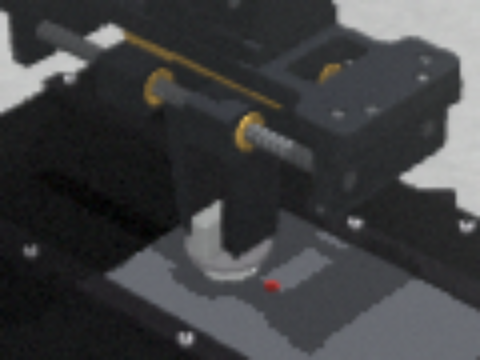

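The flange at crop (230,268) sits close over the cover, so the stud really is going in. Continuing to feel.

move_arm([
  [0,0,0.3,0,0,0,1],
  [0,0,0.6,0,0,0,1],
  [0,0,0.6,0,0,0,1],
])

```text
clock: 17.5
tool_pos: [0.5912, 0.0386, 0.0872]
eef_rot: [-0.011, 1.0, 0.001, 0.001]
contact_force: [-0.1, 4.9, 11.4]
opening: 0.111
finger_force: 50.0
```

move_arm([
  [0,0,0.3,0,0,0,1],
  [0,0,0.6,0,0,0,1],
  [0,0,0.6,0,0,0,1],
])

```text
clock: 17.88
tool_pos: [0.5913, 0.0386, 0.0867]
eef_rot: [-0.011, 1.0, 0.001, 0.001]
contact_force: [-0.0, 5.0, 11.0]
opening: 0.108
finger_force: 50.0
```

move_arm([
  [0,0,0.3,0,0,0,1],
  [0,0,0.6,0,0,0,1],
  [0,0,0.6,0,0,0,1],
])

```text
clock: 18.25
tool_pos: [0.5913, 0.0386, 0.0861]
eef_rot: [-0.011, 1.0, 0.001, 0.001]
contact_force: [-0.5, 5.3, 11.9]
opening: 0.106
finger_force: 50.0
```

move_arm([
  [0,0,0.3,0,0,0,1],
  [0,0,0.6,0,0,0,1],
  [0,0,0.6,0,0,0,1],
])

```text
clock: 18.62
tool_pos: [0.5913, 0.0386, 0.0856]
eef_rot: [-0.011, 1.0, 0.001, 0.001]
contact_force: [-0.7, 5.0, 11.2]
opening: 0.106
finger_force: 50.0
```

move_arm([
  [0,0,0.3,0,0,0,1],
  [0,0,0.6,0,0,0,1],
  [0,0,0.6,0,0,0,1],
])

```text
clock: 19.0
tool_pos: [0.5913, 0.0386, 0.0855]
eef_rot: [-0.011, 1.0, 0.001, 0.001]
contact_force: [-2.4, 4.8, 15.9]
opening: 0.109
finger_force: 50.0
```

move_arm([
  [0,0,0.3,0,0,0,1],
  [0,0,0.6,0,0,0,1],
  [0,0,0.6,0,0,0,1],
])

```text
clock: 19.38
tool_pos: [0.5913, 0.0386, 0.0853]
eef_rot: [-0.011, 1.0, 0.0, 0.001]
contact_force: [-2.9, 4.5, 18.9]
opening: 0.113
finger_force: 50.0
```

Floor felt at z≈0.0855, about 21.6 mm in (18.9 N in total, about 6 N on the floor). I'll back off about 0.5 mm above it, then start turning.

move_arm([
  [0,0,-0.8,0,0,0,1],
  [0,0,-1.6,0,0,0,1],
  [0,0,-1.6,0,0,0,1],
])

```text
clock: 19.75
tool_pos: [0.5913, 0.0386, 0.086]
eef_rot: [-0.011, 1.0, 0.001, 0.001]
contact_force: [-0.3, 4.1, 11.3]
opening: 0.111
finger_force: 50.0
```

move_arm([
  [0,0,0,0,0,1,1],
  [0,0,0,0,0,3,1],
  [0,0,0,0,0,5,1],
  [0,0,0,0,0,6,1],
])

```text
clock: 20.25
tool_pos: [0.5913, 0.0386, 0.086]
eef_rot: [0.042, 0.999, 0.001, 0.001]
contact_force: [-0.3, 4.8, 11.7]
opening: 0.105
finger_force: 50.0
```

```bash
cat >> h.py <<'E'
def st():
    from scipy.spatial.transform import Rotation as R
    s=r.get_state();M=R.from_quat(s["eef_rot"]).as_matrix()
    print(s["clock"],"yaw y",np.degrees(np.arctan2(-M[0,1],M[1,1])).round(2),s["tool_pos"].round(4),"F",s["contact_force"].round(2),"M",s["moment"].round(3),s["opening"].round(3))
E
python3 -c "
from h import *
st()"
```

```text
Traceback (most recent call last):
  File "h.py", line 17, in st
    print(s["clock"],"yaw y",np.degrees(np.arctan2(-M[0,1],M[1,1])).round(2),s["tool_pos"].round(4),"F",s["contact_force"].round(2),"M",s["moment"].round(3),s["opening"].round(3))
                                                                                                                                                             ^^^^^^^^^^^^^^^^^^
AttributeError: 'float' object has no attribute 'round'
```

```bash
sed -i 's/s\["opening"\].round(3)/s["opening"]/' h.py; python3 -c "
from h import *
st()"
```

```text
20.25 yaw y -4.77 [0.5913 0.0386 0.086 ] F [-0.34  4.85 11.68] M [ 1.208  0.202 -0.019] 0.10459662048315274
```

move_arm([
  [0,0,0,0,0,4,1],
  [0,0,0,0,0,8,1],
  [0,0,0,0,0,12,1],
  [0,0,0,0,0,16,1],
  [0,0,0,0,0,20,1],
])

```text
clock: 20.88
tool_pos: [0.5913, 0.0387, 0.0859]
eef_rot: [0.215, 0.977, 0.001, 0.0]
contact_force: [-0.1, 5.5, 11.5]
opening: 0.105
finger_force: 50.0
```

```bash
python3 -c "
from h import *
st()"
```

```text
20.875 yaw y -24.87 [0.5913 0.0387 0.0859] F [-0.1   5.46 11.47] M [ 1.222  0.093 -0.023] 0.10492498631583697
```

move_arm([
  [0,0,0,0,0,5,1],
  [0,0,0,0,0,10,1],
  [0,0,0,0,0,15,1],
  [0,0,0,0,0,20,1],
  [0,0,0,0,0,23,1],
])

```text
clock: 21.5
tool_pos: [0.5914, 0.0388, 0.086]
eef_rot: [0.405, 0.914, 0.001, 0.0]
contact_force: [-0.6, 5.4, 11.5]
opening: 0.108
finger_force: 50.0
```

```bash
python3 -c "
from h import *
st()"
```

```text
21.5 yaw y -47.84 [0.5914 0.0388 0.086 ] F [-0.58  5.4  11.49] M [ 1.284  0.063 -0.028] 0.10758422541546098
```

move_arm([
  [0,0,0,0,0,1,1],
  [0,0,0,0,0,2,1],
  [0,0,0,0,0,3,1],
  [0,0,0,0,0,4,1],
  [0,0,0,0,0,4,1],
])

```text
clock: 22.12
tool_pos: [0.5914, 0.0388, 0.086]
eef_rot: [0.436, 0.9, 0.001, 0.0]
contact_force: [-0.2, 6.1, 12.6]
opening: 0.104
finger_force: 50.0
```

```bash
python3 -c "
from h import *
st()"
```

```text
22.125 yaw y -51.75 [0.5914 0.0388 0.086 ] F [-0.16  6.11 12.57] M [1.297 0.079 0.01 ] 0.10419781489858469
```

move_arm([
  [0,0,0,0,0,1,1],
  [0,0,0,0,0,2,1],
  [0,0,0,0,0,2,1],
])

```text
clock: 22.5
tool_pos: [0.5914, 0.0388, 0.086]
eef_rot: [0.452, 0.892, 0.001, 0.0]
contact_force: [0.0, 6.3, 10.9]
opening: 0.11
finger_force: 50.0
```

```bash
python3 -c "
from h import *
st()"
```

```text
22.5 yaw y -53.74 [0.5914 0.0388 0.086 ] F [ 0.05  6.34 10.85] M [1.284 0.068 0.04 ] 0.10993699851428683
```

move_arm([
  [0,0,0,0,0,1,1],
  [0,0,0,0,0,2,1],
  [0,0,0,0,0,2,1],
])

```text
clock: 22.88
tool_pos: [0.5914, 0.0388, 0.086]
eef_rot: [0.468, 0.884, 0.001, 0.0]
contact_force: [0.2, 5.4, 11.6]
opening: 0.104
finger_force: 50.0
```

```bash
python3 -c "
from h import *
st()"
```

```text
22.875 yaw y -55.75 [0.5914 0.0388 0.086 ] F [ 0.17  5.35 11.59] M [ 1.267  0.048 -0.025] 0.10410976478781418
```

move_arm([
  [0,0,0,0,0,1,1],
  [0,0,0,0,0,2,1],
  [0,0,0,0,0,2,1],
])

```text
clock: 23.25
tool_pos: [0.5914, 0.0388, 0.086]
eef_rot: [0.483, 0.876, 0.001, 0.0]
contact_force: [0.0, 5.6, 11.2]
opening: 0.111
finger_force: 50.0
```

```bash
python3 -c "
from h import *
st()"
```

```text
23.25 yaw y -57.75 [0.5914 0.0388 0.086 ] F [ 0.02  5.57 11.25] M [1.296 0.071 0.025] 0.11097812504876914
```

move_arm([
  [0,0,0,0,0,1,1],
  [0,0,0,0,0,2,1],
  [0,0,0,0,0,2,1],
])

```text
clock: 23.62
tool_pos: [0.5914, 0.0388, 0.086]
eef_rot: [0.498, 0.867, 0.001, 0.0]
contact_force: [0.5, 5.4, 11.1]
opening: 0.108
finger_force: 50.0
```

```bash
python3 -c "
from h import *
st()"
```

```text
23.625 yaw y -59.75 [0.5914 0.0388 0.086 ] F [ 0.54  5.41 11.06] M [ 1.288  0.004 -0.01 ] 0.10808271685370095
```

move_arm([
  [0,0,0,0,0,1,1],
  [0,0,0,0,0,2,1],
  [0,0,0,0,0,2,1],
])

```text
clock: 24.0
tool_pos: [0.5915, 0.0388, 0.086]
eef_rot: [0.513, 0.858, 0.001, 0.0]
contact_force: [-0.3, 5.7, 11.7]
opening: 0.106
finger_force: 50.0
```

```bash
python3 -c "
from h import *
st()"
```

```text
24.0 yaw y -61.75 [0.5915 0.0388 0.086 ] F [-0.26  5.67 11.74] M [ 1.309e+00  1.000e-03 -1.300e-02] 0.10567052821302705
```

Free so far, at about 63°.

move_arm([
  [0,0,0,0,0,1,1],
  [0,0,0,0,0,2,1],
  [0,0,0,0,0,2,1],
])

```text
clock: 24.38
tool_pos: [0.5915, 0.0388, 0.086]
eef_rot: [0.528, 0.849, 0.001, 0.0]
contact_force: [-0.3, 5.7, 11.9]
opening: 0.109
finger_force: 50.0
```

```bash
python3 -c "
from h import *
st()"
```

```text
24.375 yaw y -63.75 [0.5915 0.0388 0.086 ] F [-0.31  5.73 11.87] M [ 1.264  0.085 -0.035] 0.1090712932555069
```

move_arm([
  [0,0,0,0,0,1,1],
  [0,0,0,0,0,2,1],
  [0,0,0,0,0,2,1],
])

```text
clock: 24.75
tool_pos: [0.5914, 0.0388, 0.086]
eef_rot: [0.543, 0.84, 0.001, 0.0]
contact_force: [-0.6, 5.6, 11.7]
opening: 0.11
finger_force: 50.0
```

```bash
python3 -c "
from h import *
st()"
```

```text
24.75 yaw y -65.75 [0.5914 0.0388 0.086 ] F [-0.62  5.63 11.65] M [ 1.245  0.05  -0.01 ] 0.1100196164786257
```

move_arm([
  [0,0,0,0,0,1,1],
  [0,0,0,0,0,2,1],
  [0,0,0,0,0,2,1],
])

```text
clock: 25.12
tool_pos: [0.5915, 0.0388, 0.086]
eef_rot: [0.557, 0.83, 0.001, 0.0]
contact_force: [-0.3, 6.2, 10.8]
opening: 0.107
finger_force: 50.0
```

```bash
python3 -c "
from h import *
st()"
```

```text
25.125 yaw y -67.75 [0.5915 0.0388 0.086 ] F [-0.28  6.2  10.77] M [ 1.276  0.023 -0.04 ] 0.10739504441992427
```

move_arm([
  [0,0,0,0,0,1,1],
  [0,0,0,0,0,2,1],
  [0,0,0,0,0,2,1],
])

```text
clock: 25.5
tool_pos: [0.5915, 0.0388, 0.086]
eef_rot: [0.572, 0.82, 0.001, -0.0]
contact_force: [-0.7, 5.6, 11.2]
opening: 0.109
finger_force: 50.0
```

```bash
python3 -c "
from h import *
st()"
```

```text
25.5 yaw y -69.75 [0.5915 0.0388 0.086 ] F [-0.69  5.61 11.23] M [1.317 0.01  0.031] 0.10856857365655281
```

move_arm([
  [0,0,0,0,0,1,1],
  [0,0,0,0,0,2,1],
  [0,0,0,0,0,2,1],
])

```text
clock: 25.88
tool_pos: [0.5915, 0.0388, 0.086]
eef_rot: [0.586, 0.81, 0.001, 0.0]
contact_force: [0.5, 5.9, 11.3]
opening: 0.105
finger_force: 50.0
```

```bash
python3 -c "
from h import *
st()"
```

```text
25.875 yaw y -71.76 [0.5915 0.0388 0.086 ] F [ 0.54  5.88 11.35] M [ 1.279  0.017 -0.023] 0.10542323946225604
```

move_arm([
  [0,0,0,0,0,1,1],
  [0,0,0,0,0,2,1],
  [0,0,0,0,0,2,1],
])

```text
clock: 26.25
tool_pos: [0.5915, 0.0388, 0.086]
eef_rot: [0.6, 0.8, 0.001, -0.0]
contact_force: [-0.1, 5.1, 11.3]
opening: 0.105
finger_force: 50.0
```

```bash
python3 -c "
from h import *
st()"
```

```text
26.25 yaw y -73.76 [0.5915 0.0388 0.086 ] F [-0.06  5.12 11.26] M [ 1.254 -0.018 -0.019] 0.10452300145050042
```

move_arm([
  [0,0,0,0,0,1,1],
  [0,0,0,0,0,2,1],
  [0,0,0,0,0,2,1],
])

```text
clock: 26.62
tool_pos: [0.5915, 0.0388, 0.086]
eef_rot: [0.614, 0.789, 0.001, -0.0]
contact_force: [0.5, 5.7, 11.6]
opening: 0.106
finger_force: 50.0
```

```bash
python3 -c "
from h import *
st()"
```

```text
26.625 yaw y -75.74 [0.5915 0.0388 0.086 ] F [ 0.47  5.68 11.55] M [ 1.224 -0.042  0.044] 0.10573233422084562
```

move_arm([
  [0,0,0,0,0,1,1],
  [0,0,0,0,0,1.5,1],
  [0,0,0,0,0,1.5,1],
])

```text
clock: 27.0
tool_pos: [0.5916, 0.0388, 0.086]
eef_rot: [0.624, 0.781, 0.001, -0.0]
contact_force: [0.3, 5.1, 11.5]
opening: 0.106
finger_force: 50.0
```

```bash
python3 -c "
from h import *
st()"
```

```text
27.0 yaw y -77.21 [0.5916 0.0388 0.086 ] F [ 0.25  5.11 11.54] M [ 1.206 -0.085  0.121] 0.10605316596820795
```

The wall is being felt: Mz is 0.12 Nm at about 78.5°. One small step more to make it firm.

move_arm([
  [0,0,0,0,0,0.4,1],
  [0,0,0,0,0,0.7,1],
  [0,0,0,0,0,0.7,1],
])

```text
clock: 27.38
tool_pos: [0.5916, 0.0388, 0.086]
eef_rot: [0.629, 0.778, 0.001, 0.0]
contact_force: [-0.0, 6.1, 11.2]
opening: 0.108
finger_force: 50.1
```

```bash
python3 -c "
from h import *
st()"
```

```text
27.375 yaw y -77.9 [0.5916 0.0388 0.086 ] F [-0.05  6.11 11.22] M [ 1.282 -0.041  0.218] 0.10827692697322233
```

The wall is firm (0.22 Nm). I'll let it rise into the notch in a controlled way.

move_arm([
  [0,0,-0.8,0,0,0,1],
  [0,0,-1.6,0,0,0,1],
  [0,0,-2.4,0,0,0,1],
  [0,0,-2.4,0,0,0,1],
])

```text
clock: 27.88
tool_pos: [0.5915, 0.0387, 0.0878]
eef_rot: [0.629, 0.778, 0.001, -0.0]
contact_force: [0.9, 5.6, 7.1]
opening: 0.105
finger_force: 50.1
```

```bash
python3 -c "
from h import *
st()"
```

```text
27.875 yaw y -77.9 [0.5915 0.0387 0.0878] F [0.87 5.6  7.1 ] M [ 1.228 -0.287  0.202] 0.10459947354912254
```

move_arm([
  [0,0,-0.5,0,0,0,1],
  [0,0,-1,0,0,0,1],
  [0,0,-1,0,0,0,1],
])

```text
clock: 28.25
tool_pos: [0.5915, 0.0387, 0.0887]
eef_rot: [0.629, 0.778, 0.001, -0.0]
contact_force: [0.8, 5.5, 6.1]
opening: 0.105
finger_force: 50.1
```

```bash
python3 -c "
from h import *
st()"
```

```text
28.25 yaw y -77.9 [0.5915 0.0387 0.0887] F [0.81 5.54 6.15] M [ 1.27  -0.364  0.175] 0.10527892939981423
```

move_arm([
  [0,0,-0.5,0,0,0,1],
  [0,0,-1,0,0,0,1],
  [0,0,-1,0,0,0,1],
])

```text
clock: 28.62
tool_pos: [0.5915, 0.0387, 0.0896]
eef_rot: [0.629, 0.778, 0.001, -0.0]
contact_force: [1.7, 5.7, 4.2]
opening: 0.109
finger_force: 50.1
```

```bash
python3 -c "
from h import *
st()"
```

```text
28.625 yaw y -77.9 [0.5915 0.0387 0.0896] F [1.73 5.72 4.17] M [ 1.267 -0.441  0.181] 0.10888903925578812
```

move_arm([
  [0,0,0,0,0,0,0.6],
  [0,0,0,0,0,0,0.6],
  [0,0,0,0,0,0,0.6],
  [0,0,0,0,0,0,0.6],
  [0,0,0,0,0,0,0.6],
])

```text
clock: 29.25
tool_pos: [0.5908, 0.0372, 0.089]
eef_rot: [0.629, 0.777, -0.0, -0.0]
contact_force: [-0.8, -0.4, 1.7]
opening: 0.403
finger_force: 0.0
```

move_arm([
  [0,0,-8,0,0,0,0.6],
  [0,0,-24,0,0,0,0.6],
  [0,0,-50,0,0,0,0.6],
  [0,0,-80,0,0,0,0.6],
  [0,0,-110,0,0,0,0.6],
])

```text
clock: 29.88
tool_pos: [0.5912, 0.0374, 0.2014]
eef_rot: [0.629, 0.777, 0.001, 0.0]
contact_force: [0.0, 0.4, 0.4]
opening: 0.401
finger_force: 0.0
```

```bash
python3 - <<'E'
from h import *
st()
a=eyes.snapshot("wrist");b=eyes.snapshot("side");P=pts(b)
save("c4.png",np.hstack([a["frame"][100:400,100:500],cv2.resize(b["frame"][195:295,240:370],(390,300))]))
v,u=np.mgrid[:480,:640];uv=np.stack([u.ravel(),v.ravel()],1);o,d=wray(a,uv);ax=np.linalg.inv(a["world_to_cam"])[:3,2]
Q=(o+d*(a["z_map"].ravel()/(d@ax))[:,None]).reshape(480,640,3)
for n,p in(("wrist",Q),("side",P)):
    g=(np.hypot(p[...,0]-.5907,p[...,1]-.0386)<.02);print(n,np.histogram(p[g][:,2],np.arange(.1,.162,.003)))
    for lo in(.125,.13):
        m=g&(p[...,2]>lo)&(p[...,2]<.165)
        if m.sum()>20: print(lo,np.median(p[m],0).round(4),cv2.minAreaRect(p[m][:,:2].astype(np.float32)*1000))
E
```

```text
29.875 yaw y -77.99 [0.5912 0.0374 0.2014] F [0.04 0.38 0.44] M [-0.008 -0.028  0.024] 0.40051390325267194
wrist (array([  0,  92, 273,   0,   0,   3, 834, 313,  12,   9,  10,  16, 120,
       623,  10,   0,   0,   0,   0,   0]), array([0.1  , 0.103, 0.106, 0.109, 0.112, 0.115, 0.118, 0.121, 0.124,
       0.127, 0.13 , 0.133, 0.136, 0.139, 0.142, 0.145, 0.148, 0.151,
       0.154, 0.157, 0.16 ]))
0.125 [0.5913 0.0412 0.14  ] ((591.7379760742188, 39.18939208984375), (10.22433853149414, 35.99513626098633), 13.952591896057129)
0.13 [0.5915 0.0409 0.14  ] ((591.7379760742188, 39.18939208984375), (10.22433853149414, 35.99513626098633), 13.952591896057129)
side (array([  0,  38, 107,   6,   0,  11,  88,  46,  29,  30,  30,  31,  40,
        59,   1,   0,   0,   0,   0,   0]), array([0.1  , 0.103, 0.106, 0.109, 0.112, 0.115, 0.118, 0.121, 0.124,
       0.127, 0.13 , 0.133, 0.136, 0.139, 0.142, 0.145, 0.148, 0.151,
       0.154, 0.157, 0.16 ]))
0.125 [0.5875 0.0366 0.1356] ((590.584228515625, 38.80910110473633), (14.693734169006348, 36.23168182373047), 13.638907432556152)
0.13 [0.5879 0.0353 0.1381] ((590.5430908203125, 38.978675842285156), (14.693734169006348, 35.8827018737793), 13.638907432556152)
```

View pics/c4.png

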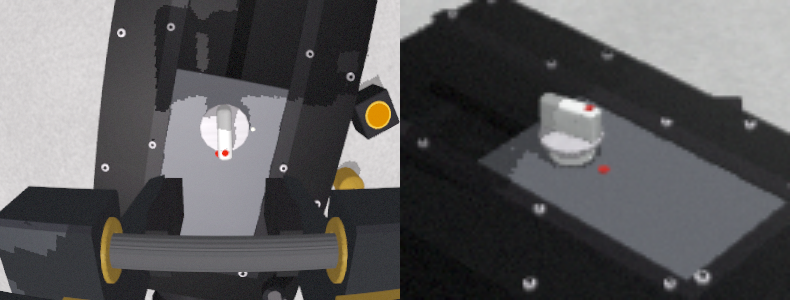

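Released, the stud has sprung up and stays about 17 mm in: wing top 0.140 against 0.157 when out, which is 3 mm up into the notch from the free-turn level. It is turned about 77° (wing at crop (223,135)). The cover is home, and the amber cube and the objective can be seen at the right. Handing in.

```bash
python3 -c "
from h import *
print(finish_job())"
```

```text
the job is handed in; nothing more can be done
None
```

I handed the job in with the cover home against its end bar and the stud about 17 mm in, turned about 77° and risen into its notch, the robot clear and no loose thing touched; the fingertips sat about 35 mm higher than the reported TCP, so I set the grip height by camera.

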